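# Start the laser engraver on the loaded sheet

### The job

Get the laser engraver going on the sheet that lies on its bed: take the metal focus gauge off the sheet and stand it upright in the black tray, setting it down without dropping it, then lower the lid gently until it is fully shut. Then press the start button that goes with the loaded sheet fully down and let it come up again: yellow for the plywood sheet, blue for the blue acrylic sheet. Do not shift the sheets, press no start button while the lid is open and never the wrong start button or the red stop button, and leave the other things on the bench where they are.

Things in the scene. Friction and masses are not known exactly. Their poses are not given: they have to be found in the camera images.
- engraver: white desktop laser engraver on the bench, body 300 (x) x 460 (y) x 100 mm high; origin at the centre of its underside, x points to its rear (away from the robot), y to its left. The flat control side on its right (y -230 to -75 mm, 100 mm above the bench) carries the buttons in a row along y = -160 mm: yellow at x -88 mm, blue at x -8 mm, red stop at x 75 mm (top 134 mm above the bench)
- bed_mid (a point): point on the work bed where the loaded sheet's centre lies (within about 20 mm). The bed is the floor, 50 mm above the bench, of an open well with its rim at 100 mm; from here the well reaches 88 mm forward, 135 mm back, 145 mm to each side. The parked rail and black laser head fill its rear, 78 mm back and beyond
- ply_sheet_mid (a point): centre of the loose plywood sheet, light wood, 120 x 180 x 6 mm (x, y, z). It lies either on the engraver's bed or on the pile of stock to the engraver's left
- acrylic_sheet_mid (a point): centre of the loose blue acrylic sheet, 120 x 180 x 6 mm (x, y, z). It lies either on the engraver's bed or on the pile of stock, wherever the plywood sheet is not
- gauge_mid (a point): centre, half-way up, of the loose focus gauge: an upright aluminium column 75 mm high, 28 mm in diameter, on a foot of 36 mm diameter and 8 mm height, about 0.14 kg, with two dark rings; z runs up its axis. It stands on the loaded sheet, its top about 31 mm above the rim of the well
- tray: black open tray fixed on the bench to the right of the engraver, 180 (x) x 130 (y) x 28 mm high, walls 4 mm, floor 4 mm thick; origin at the centre of its underside
- lid (a joint): angle of the lid (rad): 0 fully shut, 1.28 to 1.44 as found open, 1.6 at most. A stiff friction hinge at the rear holds the lid wherever it is left; 2 to 5 N near its front edge, square to the lid, moves it. Grey frame with an amber window, 225 mm from hinge to front edge, 305 mm wide, 10 mm thick, 0.5 kg, with a black lip on its front edge
- lid_hinge (a point): fixed point in the middle of the lid's hinge axis, level with the lid's underside when shut (100.5 mm above the bench); the axis is the engraver's y. The lid points from here towards -x when shut and swings up
- lid_lip (a point): centre of the black lip on the lid's front edge, 22 (x) x 120 (y) x 10 mm (z, the lid's thickness), 236 mm from the hinge axis; moves with the lid, its x axis pointing towards the hinge, z out of the lid's outer face
- ply_start_top (a point): centre of the top of the yellow start button for plywood (32 mm diameter, 122 mm above the bench when up, in a steel collar 48 mm wide and 12 mm high), a plywood sample is stuck beside it; it is pressed straight down
- ply_start (a joint): travel of the yellow start button (m): 0 up, 0.006 fully down; a spring pushes it up, starting at 1.5 N and 5 N when fully down
- acrylic_start_top (a point): centre of the top of the blue start button for acrylic, same make as the yellow one, a blue sample is stuck beside it
- acrylic_start (a joint): travel of the blue start button (m): 0 up, 0.006 fully down; same spring
- stop (a joint): travel of the red mushroom stop button (m): 0 up, 0.006 fully down; leave it up
- glue: yellow glue bottle, 64 mm wide, 170 mm high, origin under its centre; bystander
- tape: roll of blue tape lying flat, 104 mm wide, 48 mm high, origin under its centre; bystander
- mug: white mug, 82 mm wide, 95 mm high, origin under its centre; bystander
- screwdriver: screwdriver 180 mm long lying along its x; bystander
- mallet: rubber mallet 250 mm long lying along its x; bystander
- sanding_block: cork sanding block 70 x 120 x 35 mm, origin under its centre; bystander
- square: try square lying flat, stock 100 mm, blade 160 mm, origin on the outer edge of its blade; bystander

How it is judged:
By the outcome, as a careful person would: the job done as asked, in the order asked, and still so for the second after the job is handed in, with the robot touching nothing.
It also fails if it takes over 72 s, if anything falls off the work surface, if the arm or the gripper's body presses on something with over 40 N, if the wrist force passes 120 N, or if a joint passes its speed limit or range.

### The arm

A 6-joint arm with a two-finger parallel gripper is mounted at the origin on the work surface. World frame = base frame: x ahead of the robot, y to its left, z up, the work surface at z = 0. Lengths are in m, angles in rad, forces in N, time in s.
With the tool pointing down it reaches from about 0.3 to 0.875 m from the base axis. Payload 4.2 kg.
Tool frame: the origin (TCP) lies midway between the tips of the shut fingers; the grasp point (between the pads) lies 19 mm behind it; y points along the fingers, x is the direction in which the jaws open and shut, and the axes are right-handed (so a half turn about y gives the same grasp; the last joint's range is limited). The gripper opens to 85 mm and grips with 20 to 120 N. Pads are 22 mm wide; open, the fingers measure 114 mm over their backs; the gripper's body (76 mm by 85 mm) begins 54 mm behind the grasp point. The pads swing forward as they close: fully open they stand 13 mm farther back than shut.
Start: joints at [1.328, 0.32, 1.565, -0, 1.257, -0.02], TCP at [0.127, 0.561, 0.204] pointing down, gripper open.
Joint ranges: [-3.11, 3.11], [-0.84, 2.01], [0.21, 2.61], [-1.34, 4.49], [0.05, 2.63], [-2.56, 2.56]. Speed limits (rad/s): [2.57, 2.57, 3.14, 3.14, 3.14, 3.14].

### API

Orientations are given as a unit quaternion [x, y, z, w].
In Python, from station import * gives the robot as it stands.
- The arm moves only by the tool send_rows, never from a script. Its argument "steps" is a list that holds one entry, the list of rows, each a list of 5 numbers: the shift along the tool's x, y, z in cm, then the turn about the tool's y in degrees, then the opening in per cent of the stroke, from 0 (shut) to 100 (fully open). A call has 1 to 5 rows; each row shifts and turns the commanded pose from where the row before left it, along the tool's axes as they then stand; what a row does not reach is not made up. A row lasts 1/12 s, in which the tool goes at most 41.7 mm and 7.16 degrees, less where a joint would pass 70% of its speed; a pose out of reach is approached as far as the arm can. A call is refused whole if a number of a shift passes 4.17 or a number of a turn 7.16, either way. A call with a gripper value outside its range is refused whole. The fingers move at their own pace and stop on an object; "force" is the grip in N (left out, the last holds). Time passes only in rows, so rows that do not move let the fingers close. It gives the time, the measured TCP pose, the force and the opening at its end, in the units of the state.
- read_state(): the state, without advancing time (a new reading comes with each control period).
- capture(name): name is "scene" or "top"; returns a dict with "image" (420x560x3 uint8, blue, green, red), "z_map" (420x560 float32, m along the optical axis (not along the pixel's ray), 0 where there is no reading), "fx", "fy", "cx", "cy" (pixels), "R" (3x3) and "t" (3): a world point X has camera coordinates R X + t. Camera axes: x right, y down, z forward; pixel columns grow to the right and rows downward; lengths in m; the calibration is good to about 2 mm. A picture is of the moment at which its call begins.
- finish_job(): hands the job in, once; it reports no verdict.
The state is a dict: "clock": time; "joints": joint angles; "qvel": joint speeds; "joint_efforts": joint torques, N m; "ee_pos": TCP position; "tcp_rot": TCP orientation; "wrist_force": force on the tool from outside, world axes, zero at the start; "ft_torque": the same for the moment, N m; "gripper_width": finger opening in m.
Only numpy, scipy, OpenCV 4.12 (cv2) and the standard library are available. Lean on these libraries where they do the work, as an engineer would, in place of code of your own. Each camera call takes 0.05 s, during which the arm holds its last target. There are 200 camera calls.

## Working session

There is one attempt and no reset: what is moved stays moved. The work goes in short steps, Python scripts to look and compute and a tool call to move; the robot and the scene stay as the last step left them, time stands still between calls to the robot, and variables do not carry over. Pictures are saved under pics/ and viewed, about 8 in all and at most 12, crops included, and the job is handed in when it is done.

Besides the shell and the picture viewer there is one more tool, called after "Call:" as name(argument=value, ...) on one line, values as JSON. send_rows: Moves the arm, as the interface text tells. Its arguments: {"type":"object","properties":{"steps":{"type":"array","items":{"type":"array","items":{"type":"array","items":{"type":"number"}}}},"force":{"type":"number"}},"required":["steps"]}

```bash
mkdir -p pics; ls
python3 - <<'E'
from station import *
import cv2,numpy as np
for n in("scene","top"):
    c=capture(n);cv2.imwrite(f"pics/{n}0.png",c["image"]);np.savez(f"{n}0.npz",**c)
    print(n,c["fx"],c["cx"],c["cy"],np.round(-np.array(c["R"]).T@c["t"],3),np.round(c["R"],2).tolist())
print(read_state())
E
```

```text
pics
scene 474.9450124610747 282.3637602457144 204.83846744013093 [ 0.928 -0.605  1.246] [[0.79, 0.61, -0.0], [0.52, -0.68, -0.52], [-0.32, 0.41, -0.85]]
top 516.3903034990428 284.9648997876343 217.23738537921784 [ 0.282 -0.042  1.756] [[-0.01, -1.0, -0.0], [-0.99, 0.01, -0.12], [0.12, -0.0, -0.99]]
{'clock': 0.1, 'joints': array([ 1.32802023e+00,  3.20234597e-01,  1.56551339e+00, -3.59390586e-07,
        1.25734886e+00, -2.00044941e-02]), 'qvel': array([ 0.0004335 , -0.00134815, -0.00321163,  0.00011243, -0.0014396 ,
        0.00024016]), 'joint_efforts': array([ 5.59475720e-04, -4.16405261e+01, -2.34704679e+01,  3.40316980e-06,
        4.96016844e-03,  1.14839133e-05]), 'ee_pos': array([0.12693533, 0.56037328, 0.20357947]), 'tcp_rot': array([ 0.55280277,  0.4409016 , -0.4417456 , -0.5521555 ]), 'wrist_force': array([0.35474915, 0.17227507, 0.36702341]), 'ft_torque': array([ 0.01432102,  0.02289817, -0.0164286 ]), 'gripper_width': 0.08540283020769904}
```

View pics/scene0.png

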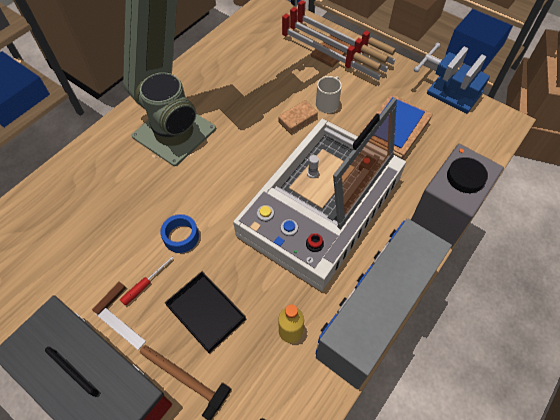

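View pics/top0.png

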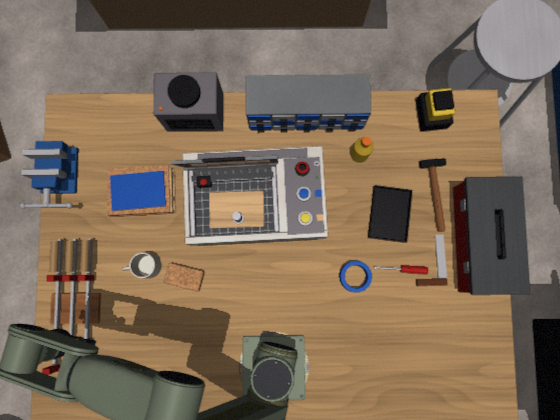

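The top view shows the plywood on the bed with the gauge at (237,216), so yellow at (306,218) is the button. Blue is at (304,194), red at (303,168), the tray is around (390,213), and the lid is open at the rear with its edge near (240,160). The scene view agrees: the lip is at (367,130).

```bash
cat > h.py <<'E'
import numpy as np,cv2
def world(c):
    z=c["z_map"];v,u=np.indices(z.shape)
    P=np.stack([(u-c["cx"])/c["fx"]*z,(v-c["cy"])/c["fy"]*z,z],-1)
    W=(P-c["t"])@c["R"]; W[z<=0]=np.nan
    return W
def ray(c,u,v,h):
    R=np.array(c["R"]);o=-R.T@c["t"];d=R.T@np.array([(u-c["cx"])/c["fx"],(v-c["cy"])/c["fy"],1])
    return o+d*(h-o[2])/d[2]
def blob(m,box,k=1):
    u0,v0,u1,v1=box;M=np.zeros(m.shape,np.uint8);M[v0:v1,u0:u1]=m[v0:v1,u0:u1]
    n,l,s,cen=cv2.connectedComponentsWithStats(M)
    i=1+np.argmax(s[1:,4]);return cen[i],s[i,4],l==i
E
python3 - <<'E'
from h import *
for n,bx in(("top",dict(yel=(285,205,325,235),blu=(285,182,325,205),red=(290,155,320,180),gau=(222,200,252,232),tray=(360,175,420,250),lip=(170,140,330,172))),
          ("scene",dict(yel=(250,200,280,222),blu=(280,215,300,237),red=(300,230,330,255),gau=(300,150,328,182),tray=(155,260,260,360),lip=(345,95,400,155)))):
    c=dict(np.load(n+"0.npz"));W=world(c);im=c["image"];h=cv2.cvtColor(im,cv2.COLOR_BGR2HSV);H,S,V=cv2.split(h)
    z=W[...,2]
    ms=dict(yel=(abs(H.astype(int)-28)<8)&(S>130)&(V>120),blu=(abs(H.astype(int)-110)<12)&(S>120)&(V>80),red=((H<8)|(H>172))&(S>120),gau=(z>.118)&(z<.15),tray=(V<70)&(z<.06),lip=(V<50)&(z>.15))
    for k,b in bx.items():
        try:cen,a,l=blob(ms[k],b)
        except Exception as e: print(n,k,e);continue
        hh=dict(yel=.122,blu=.122,red=.134,gau=.131).get(k)
        print(n,k,cen.round(1),a,np.nanmedian(W[l],0).round(4), ray(c,*cen,hh).round(4) if hh else "")
        if k=="tray":
            r=cv2.minAreaRect(np.argwhere(l)[:,::-1].astype(np.float32));bp=cv2.boxPoints(r)
            print([ray(c,*p,.028).round(3).tolist() for p in bp])
        if k=="lip": print(np.nanmin(W[l],0).round(3),np.nanmax(W[l],0).round(3))
    # lid: points above z .13 inside engraver xy region rear
    m=(z>.16)&(z<.36)&(W[...,0]>.5)&(W[...,0]<.85)&(abs(W[...,1]-.05)<.3)
    if n=="top": m[:, 350:]=0
    Q=W[m]; print("lid",len(Q),np.percentile(Q,[0.5,50,99.5],axis=0).round(3).tolist())
    for zz in(.15,.2,.25,.3,.34):
        q=Q[abs(Q[:,2]-zz)<.01]; 
        if len(q):print(zz,len(q),np.median(q,0).round(3),q.min(0).round(3),q.max(0).round(3))
    if n=="top":
        m=((V>170)&(S<40)&(abs(z-.1)<.012)).astype(np.uint8);m[:,:170]=0;m[:,340:]=0
        pts=W[m>0];print("rim",len(pts),pts.min(0).round(3),pts.max(0).round(3))
        r=cv2.minAreaRect(pts[:,:2].astype(np.float32));print(r)
E
```

```text
top yel [305.  217.3] 65 [ 0.4842 -0.1064  0.1201] [ 0.4832 -0.1062  0.122 ]
top blu [303.4 192.8] 64 [ 0.5623 -0.1014  0.1206] [ 0.5623 -0.1024  0.122 ]
top red [301.9 167.6] 100 [ 0.6431 -0.0988  0.1274] [ 0.6422 -0.0985  0.134 ]
top gau [235.6 215.9] 59 [0.4889 0.1136 0.1285] [0.4889 0.1141 0.131 ]
top tray [389.7 213.4] 2059 [ 0.5073 -0.4012  0.0035] 
[[0.425, -0.318, 0.028], [0.604, -0.343, 0.028], [0.588, -0.476, 0.028], [0.409, -0.449, 0.028]]
top lip [223.7 159.3] 153 [0.6216 0.1283 0.3426] 
[0.615 0.071 0.323] [0.633 0.186 0.352]
lid 3121 [[0.617, -0.246, 0.16], [0.819, 0.07, 0.178], [0.85, 0.347, 0.347]]
0.2 354 [0.825 0.252 0.193] [ 0.635 -0.02   0.19 ] [0.85 0.35 0.21]
0.25 40 [0.635 0.142 0.252] [ 0.626 -0.018  0.24 ] [0.643 0.273 0.259]
0.3 26 [0.625 0.098 0.304] [ 0.618 -0.018  0.296] [0.632 0.268 0.309]
0.34 160 [0.622 0.13  0.343] [0.615 0.071 0.331] [0.629 0.192 0.349]
rim 2176 [ 0.406 -0.175  0.088] [0.72  0.291 0.112]
((0.5636101961135864, 0.05838906764984131), (0.2984774708747864, 0.4591938853263855), 2.5022428035736084)
scene yel [264.9 210.8] 86 [ 0.485  -0.109
[... 173 characters left out ...]
.6495 -0.1066  0.134 ]
scene gau [313.6 159.5] 82 [0.493  0.1097 0.1301] [0.4931 0.1091 0.131 ]
scene tray [205.3 311.6] 3351 [ 0.5075 -0.4012  0.006 ] 
[[0.41, -0.454, 0.028], [0.425, -0.318, 0.028], [0.615, -0.353, 0.028], [0.594, -0.48, 0.028]]
scene lip [365.7 131.7] 245 [0.628  0.1212 0.342 ] 
[0.619 0.067 0.322] [0.633 0.187 0.349]
lid 6171 [[0.62, -0.246, 0.161], [0.806, 0.066, 0.191], [0.85, 0.344, 0.346]]
0.2 707 [0.814 0.21  0.193] [ 0.644 -0.023  0.19 ] [0.85  0.349 0.21 ]
0.25 318 [0.643 0.116 0.25 ] [ 0.634 -0.024  0.24 ] [0.653 0.281 0.26 ]
0.3 275 [0.636 0.109 0.302] [ 0.627 -0.023  0.29 ] [0.644 0.283 0.31 ]
0.34 251 [0.627 0.124 0.343] [0.615 0.067 0.33 ] [0.633 0.19  0.349]
```

Call:
send_rows(steps=[[[0,0,0,-6.4,60],[0,0,0,-6.4,60],[-3,0,-2.4,0,60],[-3,0,-2.4,0,60],[-3,0,-2.4,0,60]]])

```text
clock: 0.52
ee_pos: [0.1993, 0.4696, 0.2036]
tcp_rot: [-0.5, -0.5, 0.501, 0.499]
wrist_force: [1.3, 0.2, 0.4]
gripper_width: 0.0513
```

Call:
send_rows(steps=[[[-3,0,-2.4,0,60],[-3,0,-2.4,0,60],[-3,0,-2.4,0,60],[-3,0,-2.4,0,60],[-3,0,-2.4,0,60]]])

```text
clock: 0.93
ee_pos: [0.3197, 0.3191, 0.2041]
tcp_rot: [-0.5, -0.5, 0.5, 0.5]
wrist_force: [0.6, 0.7, -0.4]
gripper_width: 0.0509
```

Call:
send_rows(steps=[[[-3,0,-2.4,0,60],[-3,0,-2.4,0,60],[-3,0,-2.4,0,60],[-3,0,-2.4,0,60],[-3,0,-2.4,0,60]]])

```text
clock: 1.35
ee_pos: [0.4399, 0.1692, 0.2041]
tcp_rot: [-0.5, -0.5, 0.5, 0.5]
wrist_force: [0.5, 0.5, 0.7]
gripper_width: 0.0513
```

Call:
send_rows(steps=[[[-3,0,-2.4,0,60],[-2.9,0,-2.5,0,60],[0,1,0,0,60],[0,0,0,0,60]]])

```text
clock: 1.68
ee_pos: [0.4879, 0.1104, 0.1923]
tcp_rot: [-0.5, -0.498, 0.5, 0.502]
wrist_force: [-1.6, 0.8, -0.3]
gripper_width: 0.0513
```

Run:
```python
from station import *
import cv2
c=capture("scene");im=c["image"][60:240,220:420];cv2.imwrite("pics/s1.png",cv2.resize(im,None,fx=3.3,fy=3.3,interpolation=cv2.INTER_CUBIC))
print(read_state()["ee_pos"])
```

```text
[0.48728761 0.11146634 0.19293143]
```

View pics/s1.png

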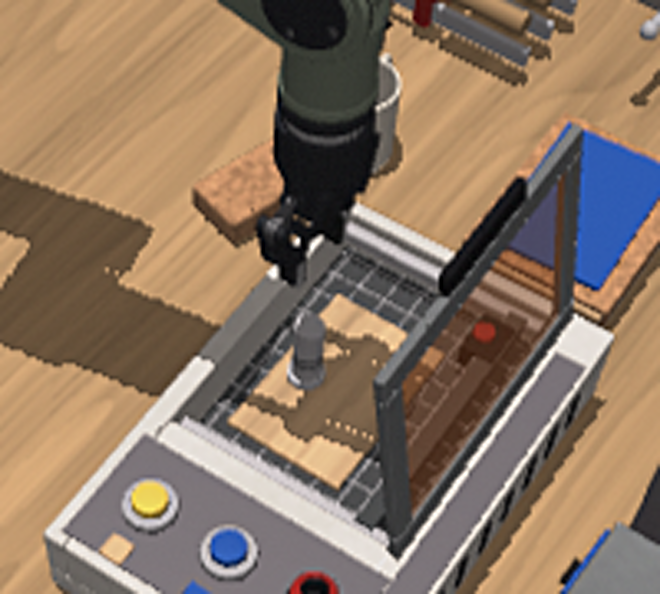

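The crop shows the gauge at (308,350) standing clear on the plywood, with the open fingers above it near (290,255) and the lid well behind. I'll go down now.

Call:
send_rows(steps=[[[0,2.5,-0.3,0,60],[0,2.5,0,0,60],[0,2.5,0,0,60],[0,1.7,0,0,60],[0,1,0,0,60]]])

```text
clock: 2.15
ee_pos: [0.489, 0.1131, 0.0905]
tcp_rot: [-0.498, -0.5, 0.502, 0.5]
wrist_force: [-0.7, -0.1, -0.3]
gripper_width: 0.0513
```

Call:
send_rows(steps=[[[0,0,0,0,60],[0,0,0,0,45],[0,0,0,0,38],[0,0,0,0,35]]], force=30)

```text
clock: 2.48
ee_pos: [0.4922, 0.1125, 0.0937]
tcp_rot: [0.5, 0.501, -0.499, -0.499]
wrist_force: [-0.3, -0.0, 0.1]
gripper_width: 0.0299
```

Call:
send_rows(steps=[[[0,0,0,0,20],[0,0,0,0,10],[0,0,0,0,10],[0,0,0,0,10]]])

```text
clock: 2.82
ee_pos: [0.4923, 0.1125, 0.0938]
tcp_rot: [0.5, 0.501, -0.499, -0.5]
wrist_force: [-0.2, 1.5, 5.9]
gripper_width: 0.0261
```

Call:
send_rows(steps=[[[0,-0.5,0,0,10],[0,-1.5,0,0,10],[0,-3,0,0,10],[0,-3,0,0,10],[0,0,0,0,10]]])

```text
clock: 3.23
ee_pos: [0.4948, 0.1126, 0.178]
tcp_rot: [0.502, 0.503, -0.497, -0.498]
wrist_force: [0.8, -0.7, -0.4]
gripper_width: 0.0264
```

Run:
```python
from station import *
import cv2
c=capture("scene");im=c["image"][60:240,220:420];cv2.imwrite("pics/s2.png",cv2.resize(im,None,fx=3.3,fy=3.3,interpolation=cv2.INTER_CUBIC))
s=read_state();print(s["ee_pos"],s["gripper_width"],s["wrist_force"])
```

```text
[0.49334118 0.11227315 0.1753712 ] 0.026312065255345143 [ 0.44443251  0.52753552 -1.98786568]
```

View pics/s2.png

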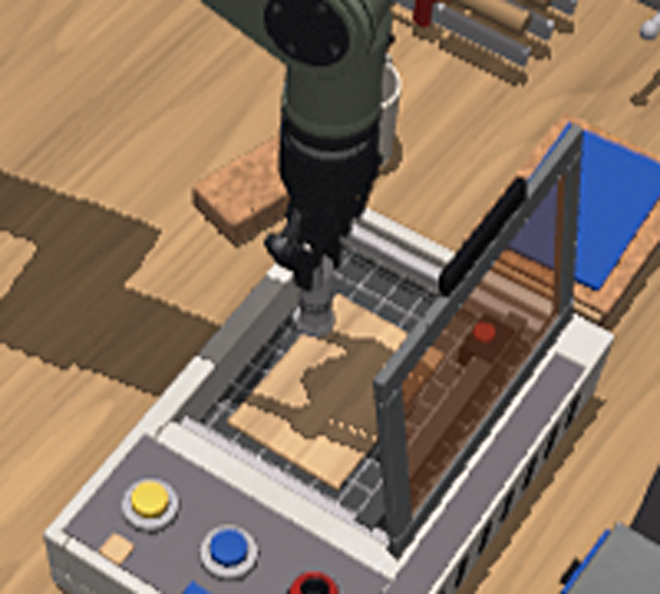

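The gauge is lifted, with its foot at (317,318) in the crop, and the plywood hasn't moved. Next I carry it to the tray.

Call:
send_rows(steps=[[[0,-3,0,0,10],[-3,-1,-0.1,0,10],[-3.6,0,-0.1,0,10],[-3.6,0,-0.1,0,10],[-3.6,0,-0.1,0,10]]])

```text
clock: 3.7
ee_pos: [0.4943, -0.0272, 0.2112]
tcp_rot: [-0.499, -0.5, 0.501, 0.5]
wrist_force: [0.8, -0.5, -1.5]
gripper_width: 0.0263
```

Call:
send_rows(steps=[[[-3.6,0,-0.1,0,10],[-3.6,0,-0.1,0,10],[-3.6,0,-0.1,0,10],[-3.6,0,-0.1,0,10],[-3.6,0,-0.1,0,10]]])

```text
clock: 4.12
ee_pos: [0.4993, -0.2075, 0.2108]
tcp_rot: [-0.499, -0.5, 0.5, 0.501]
wrist_force: [0.9, 0.4, -1.4]
gripper_width: 0.0264
```

Call:
send_rows(steps=[[[-3.6,0,-0.1,0,10],[-3.6,0,-0.1,0,10],[-3.6,0,-0.1,0,10],[-3.6,0,-0.1,0,10],[-3.6,0,-0.1,0,10]]])

```text
clock: 4.53
ee_pos: [0.5045, -0.3873, 0.2104]
tcp_rot: [-0.499, -0.5, 0.5, 0.501]
wrist_force: [1.0, 0.5, -1.3]
gripper_width: 0.026
```

Call:
send_rows(steps=[[[-1.2,1,-0.4,0,10],[0,4,0,0,10],[0,4,0,0,10],[0,4,0,0,10],[0,1.5,0,0,10]]])

```text
clock: 4.95
ee_pos: [0.5053, -0.3944, 0.0593]
tcp_rot: [-0.495, -0.5, 0.5, 0.505]
wrist_force: [-2.0, 0.9, -2.2]
gripper_width: 0.0261
```

Call:
send_rows(steps=[[[0,0.7,0,0,10],[0,0.5,0,0,10],[0,0.3,0,0,10],[0,0.2,0,0,10],[0,0,0,0,10]]])

```text
clock: 5.37
ee_pos: [0.5103, -0.3983, 0.0513]
tcp_rot: [0.501, 0.5, -0.5, -0.499]
wrist_force: [0.1, -0.3, -1.2]
gripper_width: 0.0264
```

Call:
send_rows(steps=[[[0,0.2,0,0,10],[0,0.2,0,0,10],[0,0.2,0,0,10],[0,0,0,0,10],[0,0,0,0,10]]])

```text
clock: 5.78
ee_pos: [0.5096, -0.3979, 0.0443]
tcp_rot: [0.5, 0.5, -0.5, -0.5]
wrist_force: [-0.7, 0.6, -1.2]
gripper_width: 0.0261
```

Call:
send_rows(steps=[[[0,0.1,0,0,10],[0,0.1,0,0,10],[0,0.0,0,0,10]]])

```text
clock: 6.03
ee_pos: [0.5095, -0.3979, 0.042]
tcp_rot: [0.5, 0.5, -0.5, -0.5]
wrist_force: [0.1, 0.2, -1.5]
gripper_width: 0.0262
```

Call:
send_rows(steps=[[[0,0.1,0,0,10],[0,0,0,0,10],[0,0,0,0,10]]])

```text
clock: 6.28
ee_pos: [0.5098, -0.3981, 0.0419]
tcp_rot: [0.5, 0.5, -0.5, -0.5]
wrist_force: [-0.1, 1.1, 3.6]
gripper_width: 0.0261
```

Call:
send_rows(steps=[[[0,0.1,0,0,10],[0,0,0,0,10],[0,0,0,0,10]]])

```text
clock: 6.53
ee_pos: [0.51, -0.3982, 0.0419]
tcp_rot: [0.5, 0.5, -0.5, -0.499]
wrist_force: [-1.2, 1.7, 8.4]
gripper_width: 0.0261
```

The foot is on the tray floor (+8 N), so I open slowly and back straight up.

Call:
send_rows(steps=[[[0,-0.1,0,0,30],[0,0,0,0,38],[0,0,0,0,48],[0,0,0,0,58],[0,0,0,0,60]]])

```text
clock: 6.95
ee_pos: [0.5096, -0.3979, 0.0409]
tcp_rot: [0.5, 0.5, -0.5, -0.5]
wrist_force: [0.4, -1.0, -0.1]
gripper_width: 0.0511
```

Call:
send_rows(steps=[[[0,-1,0,0,60],[0,-2,0,0,60],[0,-3,0,0,60],[0,-4,0,0,60],[0,-4,0,0,60]]])

```text
clock: 7.37
ee_pos: [0.5091, -0.3975, 0.1827]
tcp_rot: [-0.499, -0.5, 0.5, 0.5]
wrist_force: [0.6, -1.1, -0.0]
gripper_width: 0.0515
```

Call:
send_rows(steps=[[[0,-4,-0.5,0,30],[0,-4,-0.5,0,0],[0,-4,-1,0,0],[0,-2,-3,0,0],[2,0,-3,0,0]]])

```text
clock: 7.78
ee_pos: [0.5907, -0.3818, 0.3295]
tcp_rot: [0.506, 0.499, -0.499, -0.496]
wrist_force: [0.1, 0.1, -0.4]
gripper_width: 0.0003
```

Run:
```python
from station import *
from h import *
c=capture("scene");a=c["image"][240:380,130:330];t=capture("top");b=t["image"][140:280,150:350]
im=np.vstack([a,b]);cv2.imwrite("pics/s3.png",cv2.resize(im,None,fx=2.1,fy=2.1,interpolation=cv2.INTER_CUBIC))
W=world(c);z=W[...,2];m=(z>.06)&(z<.09)&(abs(W[...,0]-.51)<.06)&(abs(W[...,1]+.4)<.05)
print("gauge",m.sum(),np.median(W[m],0) if m.sum() else "")
for c in(c,t):
    W=world(c);z=W[...,2];m=(z>.2)&(z<.37)&(W[...,0]>.58)&(W[...,0]<.68)&(W[...,1]>0)&(W[...,1]<.3)
    for zz in(.24,.27,.3,.34):
        q=W[m&(abs(z-zz)<.006)];print(zz,len(q),np.percentile(q,[5,50,95],axis=0).round(3).tolist() if len(q) else "")
print(read_state()["ee_pos"])
```

```text
gauge 116 [ 0.5113041  -0.39936051  0.07940912]
0.24 169 [[0.639, 0.019, 0.235], [0.644, 0.137, 0.24], [0.65, 0.263, 0.245]]
0.27 175 [[0.633, 0.019, 0.264], [0.639, 0.141, 0.27], [0.644, 0.268, 0.276]]
0.3 112 [[0.629, 0.017, 0.294], [0.635, 0.12, 0.301], [0.64, 0.268, 0.306]]
0.34 169 [[0.619, 0.072, 0.335], [0.627, 0.125, 0.343], [0.631, 0.183, 0.346]]
0.24 26 [[0.632, 0.014, 0.235], [0.638, 0.131, 0.238], [0.644, 0.251, 0.245]]
0.27 5 [[0.624, 0.054, 0.266], [0.624, 0.277, 0.269], [0.633, 0.282, 0.272]]
0.3 16 [[0.618, 0.036, 0.296], [0.625, 0.148, 0.301], [0.629, 0.269, 0.306]]
0.34 129 [[0.617, 0.079, 0.337], [0.622, 0.132, 0.342], [0.628, 0.182, 0.345]]
[ 0.593513   -0.37542259  0.32236911]
```

View pics/s3.png

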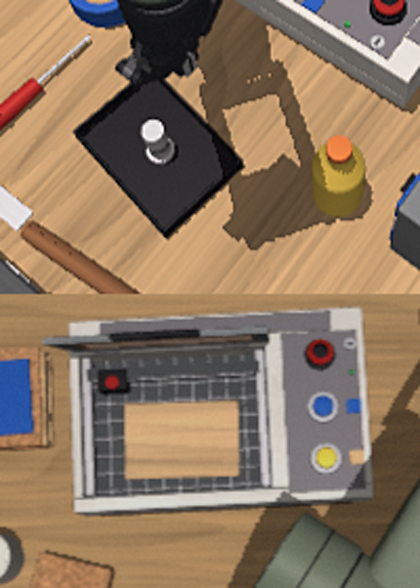

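The gauge stands upright near the tray's centre (top measured 79 mm up). The plywood lies undisturbed and the lid is still open. I go around behind the lid with the fingers shut.

Call:
send_rows(steps=[[[3.0,0,-2.4,0,0],[3,0.5,-2.4,0,0],[3,0.5,-2.4,0,0],[3,0.5,-2.4,0,0],[3.4,0,0,0,0]]])

```text
clock: 8.3
ee_pos: [0.6878, -0.2225, 0.3025]
tcp_rot: [-0.499, -0.5, 0.501, 0.501]
wrist_force: [-0.4, 0.3, -0.8]
gripper_width: 0.0
```

Call:
send_rows(steps=[[[3.4,0,0,0,0],[0,0,0,0,0]]])

```text
clock: 8.47
ee_pos: [0.6855, -0.1833, 0.3065]
tcp_rot: [0.497, 0.502, -0.501, -0.499]
wrist_force: [0.6, 0.3, 0.1]
gripper_width: -0.0001
```

Call:
send_rows(steps=[[[3.4,0,0,0,0],[3.4,0,0,0,0],[3.4,0,0,0,0],[3.4,0,0,0,0],[3.4,0,0,0,0]]])

```text
clock: 8.88
ee_pos: [0.6846, -0.0192, 0.3066]
tcp_rot: [-0.5, -0.5, 0.5, 0.5]
wrist_force: [0.6, 0.2, -0.0]
gripper_width: -0.0002
```

Call:
send_rows(steps=[[[3.4,0,0,0,0],[3.4,0,0,0,0],[3.4,0,0,0,0],[3.4,0,0,0,0],[0,0,0,0,0]]])

```text
clock: 9.3
ee_pos: [0.6844, 0.1219, 0.3061]
tcp_rot: [0.497, 0.502, -0.501, -0.499]
wrist_force: [0.8, 0.3, -0.5]
gripper_width: 0.0
```

Run:
```python
from station import *
import cv2
c=capture("scene");im=c["image"][30:210,260:460];cv2.imwrite("pics/s4.png",cv2.resize(im,None,fx=3.3,fy=3.3,interpolation=cv2.INTER_CUBIC))
s=read_state();print(s["ee_pos"],s["wrist_force"],s["joints"])
```

```text
[0.68466637 0.11868648 0.30617017] [ 0.65539082 -0.71711829 -1.27805914] [ 1.54917322e-01  4.87904630e-01  1.05024896e+00  3.54062429e-04
  1.60413939e+00 -1.42076171e+00]
```

View pics/s4.png

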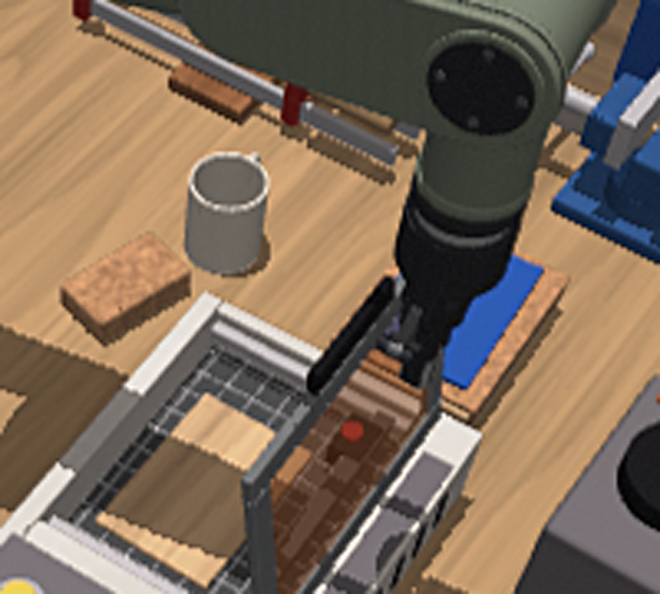

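The fingers are behind the lid's outer face near its lip, with the gripper body above the lid edge. I start pulling the lid forward, gently.

Call:
send_rows(steps=[[[0.5,0,0.8,0,0],[0,0,0.7,0,0],[0,0,0.6,0,0],[0,0,0.6,0,0],[0,0,0.6,0,0]]])

```text
clock: 9.77
ee_pos: [0.6515, 0.12, 0.3067]
tcp_rot: [0.5, 0.5, -0.5, -0.5]
wrist_force: [0.1, -0.3, 0.6]
gripper_width: -0.0005
```

Call:
send_rows(steps=[[[0,0.2,0.7,0,0],[0,0.2,0.7,0,0],[0,0.2,0.7,0,0],[0,0.2,0.7,0,0],[0,0.1,0.7,0,0]]])

```text
clock: 10.18
ee_pos: [0.6171, 0.1205, 0.2974]
tcp_rot: [0.501, 0.5, -0.5, -0.499]
wrist_force: [4.1, -1.8, -0.1]
gripper_width: -0.0004
```

Call:
send_rows(steps=[[[0,0.2,0.7,0,0],[0,0.2,0.7,0,0],[0,0.3,0.65,0,0],[0,0.3,0.65,0,0],[0,0.35,0.6,0,0]]])

```text
clock: 10.6
ee_pos: [0.5835, 0.1214, 0.2838]
tcp_rot: [0.5, 0.5, -0.5, -0.5]
wrist_force: [2.8, 0.2, 3.1]
gripper_width: -0.0
```

Call:
send_rows(steps=[[[0,0.35,0.6,0,0],[0,0.35,0.6,0,0],[0,0.4,0.6,0,0],[0,0.4,0.6,0,0],[0,0.4,0.6,0,0]]])

```text
clock: 11.02
ee_pos: [0.5535, 0.1211, 0.2643]
tcp_rot: [-0.5, -0.5, 0.5, 0.5]
wrist_force: [1.8, -0.8, 1.9]
gripper_width: 0.0002
```

Call:
send_rows(steps=[[[0,0.45,0.55,0,0],[0,0.45,0.55,0,0],[0,0.5,0.55,0,0],[0,0.5,0.5,0,0],[0,0.5,0.5,0,0]]])

```text
clock: 11.43
ee_pos: [0.5271, 0.121, 0.2402]
tcp_rot: [-0.5, -0.5, 0.5, 0.5]
wrist_force: [0.2, -0.3, 3.0]
gripper_width: 0.0003
```

Call:
send_rows(steps=[[[0,0.5,0.5,0,0],[0,0.55,0.5,0,0],[0,0.55,0.5,0,0],[0,0.6,0.45,0,0],[0,0.6,0.4,0,0]]])

```text
clock: 11.85
ee_pos: [0.5036, 0.1211, 0.2121]
tcp_rot: [-0.5, -0.5, 0.5, 0.5]
wrist_force: [0.4, 0.1, 2.0]
gripper_width: 0.0001
```

Call:
send_rows(steps=[[[0,0.6,0.4,0,0],[0,0.65,0.35,0,0],[0,0.65,0.35,0,0],[0,0.65,0.3,0,0],[0,0.65,0.3,0,0]]])

```text
clock: 12.27
ee_pos: [0.4868, 0.1211, 0.18]
tcp_rot: [-0.5, -0.5, 0.5, 0.5]
wrist_force: [-0.2, -0.3, 1.6]
gripper_width: 0.0003
```

Call:
send_rows(steps=[[[0,0.7,0.3,0,0],[0,0.7,0.2,0,0],[0,0.7,0.2,0,0],[0,0.65,0.2,0,0],[0,0.65,0.2,0,0]]])

```text
clock: 12.68
ee_pos: [0.476, 0.121, 0.146]
tcp_rot: [-0.5, -0.5, 0.5, 0.5]
wrist_force: [-0.7, 0.1, 2.8]
gripper_width: 0.0002
```

Call:
send_rows(steps=[[[0,0.5,0.1,0,0],[0,0.5,0.1,0,0],[0,0.45,0.1,0,0],[0,0.4,0,0,0],[0,0.4,0,0,0]]])

```text
clock: 13.1
ee_pos: [0.4734, 0.121, 0.1239]
tcp_rot: [0.5, 0.5, -0.5, -0.5]
wrist_force: [-1.4, 0.1, 1.8]
gripper_width: -0.0001
```

Call:
send_rows(steps=[[[0,0.25,0,0,0],[0,0.2,0,0,0],[0,0.2,0,0,0],[0,0.2,0,0,0],[0,0.15,0,0,0]]])

```text
clock: 13.52
ee_pos: [0.4733, 0.121, 0.1141]
tcp_rot: [0.5, 0.5, -0.5, -0.5]
wrist_force: [-0.6, -0.1, 1.3]
gripper_width: -0.0001
```

Call:
send_rows(steps=[[[0,0.1,0,0,0],[0,0.1,0,0,0],[0,0.1,0,0,0],[0,0,0,0,0],[0,0,0,0,0]]])

```text
clock: 13.93
ee_pos: [0.4736, 0.121, 0.1112]
tcp_rot: [0.5, 0.5, -0.5, -0.5]
wrist_force: [-0.3, 0.2, 0.2]
gripper_width: -0.0001
```

Call:
send_rows(steps=[[[0,0.1,0,0,0],[0,0,0,0,0],[0,0,0,0,0]]])

```text
clock: 14.18
ee_pos: [0.4735, 0.121, 0.1103]
tcp_rot: [0.5, 0.5, -0.5, -0.5]
wrist_force: [-0.2, 0.3, 0.5]
gripper_width: 0.0001
```

Call:
send_rows(steps=[[[0,0.1,0,0,0],[0,0,0,0,0],[0,0,0,0,0]]])

```text
clock: 14.43
ee_pos: [0.4733, 0.121, 0.1093]
tcp_rot: [0.5, 0.5, -0.5, -0.5]
wrist_force: [-0.5, -0.2, 0.7]
gripper_width: -0.0
```

Call:
send_rows(steps=[[[0,0.1,0,0,0],[0,0,0,0,0],[0,0,0,0,0]]])

```text
clock: 14.68
ee_pos: [0.4732, 0.121, 0.1082]
tcp_rot: [-0.5, -0.5, 0.5, 0.5]
wrist_force: [-0.7, -0.0, 0.1]
gripper_width: -0.0001
```

Run:
```python
from station import *
from h import *
c=capture("scene");im=c["image"][90:270,220:420];cv2.imwrite("pics/s5.png",cv2.resize(im,None,fx=3.3,fy=3.3,interpolation=cv2.INTER_CUBIC))
W=world(c);z=W[...,2]
for x in(.43,.45,.5,.55,.6,.65):
    m=(abs(W[...,0]-x)<.008)&(abs(W[...,1]-.02)<.04)&(z<.2);print(x,np.percentile(z[m],[10,50,90]).round(4))
s=read_state();print(s["ee_pos"],s["wrist_force"])
```

```text
0.43 [0.098  0.1018 0.1055]
0.45 [0.1315 0.1378 0.1414]
0.5 [0.1259 0.1301 0.1342]
0.55 [0.1209 0.1245 0.1277]
0.6 [0.1148 0.1178 0.1208]
0.65 [0.1105 0.1132 0.1162]
[0.47332349 0.1210062  0.1082099 ] [-1.01263887  0.78648235  0.16223736]
```

View pics/s5.png

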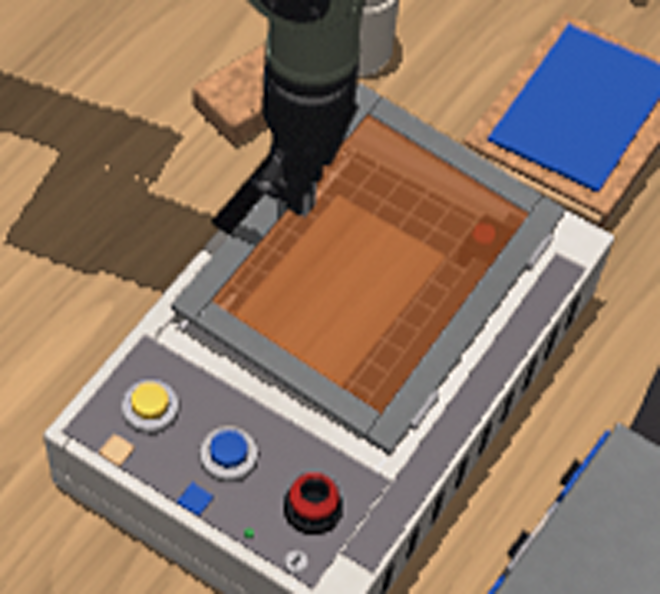

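The crop shows the lid not shut: its slope is about 0.12 rad, and the fingertip at (308,210) has slipped off the front frame bar into the window opening. I raise it straight out, shift forward onto the frame bar and lip, and press again.

Call:
send_rows(steps=[[[0,-0.6,0,0,0],[0,-1.2,0,0,0],[0,-1.5,0,0,0],[0,-1.7,0,0,0],[0,0,0,0,0]]])

```text
clock: 15.15
ee_pos: [0.4757, 0.1215, 0.1616]
tcp_rot: [0.501, 0.502, -0.498, -0.499]
wrist_force: [0.8, 0.3, 0.1]
gripper_width: -0.0002
```

Call:
send_rows(steps=[[[0,0,1,0,0],[0,0,1,0,0],[0,0,1,0,0],[0,0,0,0,0]]])

```text
clock: 15.48
ee_pos: [0.4398, 0.1206, 0.1573]
tcp_rot: [-0.499, -0.499, 0.501, 0.501]
wrist_force: [-0.5, -0.2, 0.3]
gripper_width: 0.0
```

Run:
```python
from station import *
from h import *
c=capture("scene")
W=world(c);z=W[...,2]
for x in(.43,.445,.46,.5,.55,.6,.65):
    m=(abs(W[...,0]-x)<.006)&(abs(W[...,1]-.02)<.04)&(z<.2);print(x,np.percentile(z[m],[10,50,90]).round(4))
s=read_state();print(s["ee_pos"],s["wrist_force"])
```

```text
0.43 [0.0984 0.1016 0.105 ]
0.445 [0.092  0.1379 0.1414]
0.46 [0.1169 0.1373 0.1406]
0.5 [0.1252 0.1298 0.1331]
0.55 [0.1207 0.124  0.1275]
0.6 [0.1129 0.1178 0.121 ]
0.65 [0.11   0.1134 0.1166]
[0.44137294 0.12080199 0.15768757] [ 0.96379752  0.20688919 -0.3331794 ]
```

Call:
send_rows(steps=[[[0,0.5,0,0,0],[0,0.5,0,0,0],[0,0.4,0,0,0],[0,0.4,0,0,0],[0,0.4,0,0,0]]])

```text
clock: 15.95
ee_pos: [0.4434, 0.1209, 0.1356]
tcp_rot: [-0.5, -0.5, 0.5, 0.5]
wrist_force: [0.1, 0.2, -0.5]
gripper_width: -0.0003
```

Call:
send_rows(steps=[[[0,0.4,0,0,0],[0,0.4,0,0,0],[0,0.3,0,0,0],[0,0.3,0,0,0],[0,0.3,0,0,0]]])

```text
clock: 16.37
ee_pos: [0.4434, 0.121, 0.119]
tcp_rot: [0.5, 0.5, -0.5, -0.5]
wrist_force: [-0.6, 0.0, -0.5]
gripper_width: 0.0001
```

Call:
send_rows(steps=[[[0,0.2,0,0,0],[0,0.2,0,0,0],[0,0.1,0,0,0],[0,0.1,0,0,0],[0,0,0,0,0]]])

```text
clock: 16.78
ee_pos: [0.4433, 0.121, 0.1132]
tcp_rot: [-0.5, -0.5, 0.5, 0.5]
wrist_force: [-0.4, -0.3, -0.3]
gripper_width: 0.0001
```

Run:
```python
from station import *
from h import *
c=capture("scene");im=c["image"][110:220,240:380];cv2.imwrite("pics/s6.png",cv2.resize(im,None,fx=5,fy=5,interpolation=cv2.INTER_CUBIC))
W=world(c);z=W[...,2]
for x in(.43,.445,.46,.5,.55,.6,.65):
    m=(abs(W[...,0]-x)<.006)&(abs(W[...,1]-.02)<.04)&(z<.2);print(x,np.percentile(z[m],[10,50,90]).round(4))
s=read_state();print(s["ee_pos"],s["wrist_force"])
```

```text
0.43 [0.0983 0.1021 0.1052]
0.445 [0.0923 0.1378 0.1409]
0.46 [0.1325 0.1375 0.1407]
0.5 [0.1259 0.1301 0.1336]
0.55 [0.1207 0.1241 0.1279]
0.6 [0.1135 0.1179 0.122 ]
0.65 [0.1104 0.1134 0.117 ]
[0.44332454 0.12100858 0.11331061] [0.68395691 0.0677812  0.11921434]
```

View pics/s6.png

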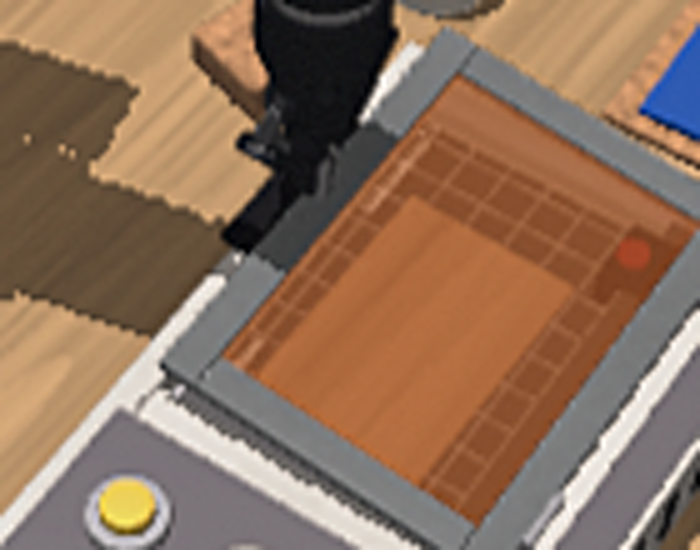

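Run:
```python
from station import *
from h import *
c=capture("scene");t=capture("top")
for n,c in(("scene",c),("top",t)):
    R=np.array(c["R"])
    for p in((.443,.121,.113),(.443,.121,.138),(.418,.121,.14),(.441,.121,.138),(.418,.19,.14),(.418,.06,.14)):
        q=R@np.array(p)+c["t"];print(n,p,(c["fx"]*q[0]/q[2]+c["cx"]).round(1),(c["fy"]*q[1]/q[2]+c["cy"]).round(1))
    W=world(c);m=(abs(W[...,1]-.09)<.13)&(W[...,2]>.08)&(W[...,2]<.3)&(W[...,0]<.5)&(W[...,0]>.38)
    for y in np.arange(.02,.24,.02):
        mm=m&(abs(W[...,1]-y)<.006);q=W[mm]
        print(n,round(y,2),[(x,round(float(np.median(q[abs(q[:,0]-x)<.003,2])),3)) for x in(.4,.408,.416,.424,.432,.44,.448,.456,.464,.472,.48) if (abs(q[:,0]-x)<.003).any()])
im=np.hstack([cv2.resize(capture("scene")["image"][120:190,270:350],None,fx=5,fy=5,interpolation=cv2.INTER_CUBIC),cv2.resize(t["image"][185:255,185:265],None,fx=5,fy=5,interpolation=cv2.INTER_CUBIC)])
cv2.imwrite("pics/s7.png",im)
```

```text
scene (0.443, 0.121, 0.113) 301.9 152.4
scene (0.443, 0.121, 0.138) 302.2 147.2
scene (0.418, 0.121, 0.14) 295.4 142.7
scene (0.441, 0.121, 0.138) 301.6 146.9
scene (0.418, 0.19, 0.14) 309.0 128.4
scene (0.418, 0.06, 0.14) 282.9 155.9
scene 0.02 [(0.416, 0.099), (0.424, 0.102), (0.432, 0.107), (0.44, 0.136), (0.448, 0.139), (0.456, 0.138), (0.464, 0.135), (0.472, 0.133), (0.48, 0.134)]
scene 0.04 [(0.416, 0.099), (0.424, 0.102), (0.448, 0.14), (0.456, 0.138), (0.464, 0.137), (0.472, 0.134), (0.48, 0.131)]
scene 0.06 [(0.416, 0.101), (0.424, 0.103), (0.432, 0.186), (0.44, 0.23), (0.448, 0.184), (0.456, 0.142), (0.464, 0.137), (0.472, 0.133), (0.48, 0.13)]
scene 0.08 [(0.416, 0.099), (0.424, 0.141), (0.432, 0.184), (0.44, 0.252), (0.448, 0.248), (0.456, 0.214), (0.464, 0.136), (0.472, 0.133), (0.48, 0.131)]
scene 0.1 [(0.424, 0.143), (0.432, 0.141), (0.44, 0.141), (0.448, 0.194), (0.456, 0.221), (0.464, 0.141), (0.472, 0.282), (0.48, 0.136)]
scene 0.12 [(0.416, 0.14), (0.424, 0.143), (0.44, 0.135), (0.448, 0.146), (0.456, 0.169), (0.464, 0.138), (0.472, 0.134), (0.48, 0.277)]
scene 0.1
[... 965 characters left out ...]
 (0.44, 0.138), (0.448, 0.138), (0.456, 0.138), (0.464, 0.134), (0.472, 0.132), (0.48, 0.13)]
top 0.06 [(0.416, 0.101), (0.424, 0.1), (0.432, 0.101), (0.44, 0.227), (0.448, 0.14), (0.456, 0.135), (0.464, 0.134), (0.472, 0.132), (0.48, 0.13)]
top 0.08 [(0.416, 0.095), (0.424, 0.142), (0.432, 0.141), (0.44, 0.223), (0.456, 0.223), (0.472, 0.13), (0.48, 0.133)]
top 0.1 [(0.408, 0.29), (0.416, 0.286), (0.424, 0.136)]
top 0.12 [(0.408, 0.286), (0.416, 0.102), (0.424, 0.137)]
top 0.14 [(0.408, 0.186), (0.416, 0.101)]
top 0.16 [(0.408, 0.097), (0.416, 0.139), (0.424, 0.141)]
top 0.18 [(0.408, 0.097), (0.416, 0.136), (0.424, 0.14)]
top 0.2 [(0.408, 0.098), (0.416, 0.098), (0.424, 0.096)]
top 0.22 []
```

View pics/s7.png

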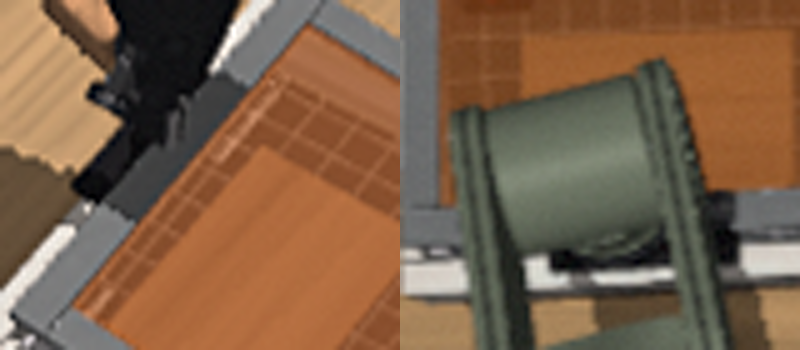

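Something disagrees: the state puts the tip at z 0.113, below the lid's visible surface at 0.138, with no force. I'll lift the finger and check where its tip really is by depth.

Call:
send_rows(steps=[[[0,-1,0,0,0],[0,-3,0,0,0],[0,-3,0,0,0],[0,-3,0,0,0],[0,0,0,0,0]]])

```text
clock: 17.4
ee_pos: [0.4469, 0.1219, 0.2192]
tcp_rot: [0.502, 0.504, -0.496, -0.498]
wrist_force: [1.3, 0.9, 0.2]
gripper_width: 0.0002
```

Run:
```python
from station import *
from h import *
c=capture("scene");s=read_state();e=s["ee_pos"];print(e,s["wrist_force"],s["gripper_width"])
W=world(c);z=W[...,2]
m=(abs(W[...,0]-e[0])<.05)&(abs(W[...,1]-e[1])<.06)&(z>.16)&(z<.33)
for zz in np.arange(.165,.33,.01):
    q=W[m&(abs(z-zz)<.005)]
    if len(q):print(round(zz,3),len(q),q.min(0).round(3),q.max(0).round(3))
for x in(.445,.5,.6,.65):
    mm=(abs(W[...,0]-x)<.006)&(abs(W[...,1]-.02)<.04)&(z<.2);print(x,np.median(z[mm]).round(4))
im=c["image"][70:190,240:400];cv2.imwrite("pics/s8.png",cv2.resize(im,None,fx=5,fy=5,interpolation=cv2.INTER_CUBIC))
```

```text
[0.44538049 0.12151993 0.21646207] [ 0.27148704 -0.17623232 -0.20341536] 0.0003469684214042733
0.245 2 [0.453 0.115 0.246] [0.453 0.119 0.249]
0.255 16 [0.439 0.108 0.253] [0.459 0.125 0.26 ]
0.265 20 [0.44  0.106 0.26 ] [0.458 0.125 0.269]
0.275 18 [0.449 0.106 0.27 ] [0.459 0.134 0.28 ]
0.285 10 [0.453 0.107 0.28 ] [0.458 0.132 0.288]
0.295 41 [0.437 0.091 0.291] [0.461 0.153 0.3  ]
0.305 39 [0.436 0.079 0.3  ] [0.461 0.159 0.31 ]
0.315 54 [0.438 0.072 0.31 ] [0.464 0.172 0.32 ]
0.325 53 [0.452 0.073 0.32 ] [0.464 0.179 0.33 ]
0.445 0.138
0.5 0.1302
0.6 0.1183
0.65 0.1136
```

View pics/s8.png

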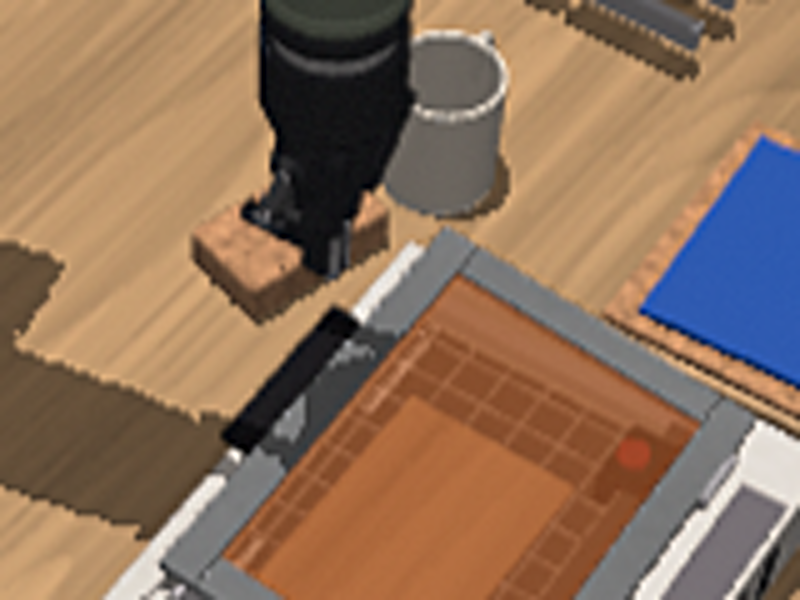

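The crop settles it: the fingertip, at (335,275), is really about 25–30 mm higher than the TCP reading suggests. So the finger was hovering above the lid, and I'd stopped short. I'll go down again onto the front bar, watching the force.

Call:
send_rows(steps=[[[0,3,0,0,0],[0,3,0,0,0],[0,2.5,0,0,0],[0,1.5,0,0,0],[0,0,0,0,0]]])

```text
clock: 17.87
ee_pos: [0.4398, 0.1202, 0.1093]
tcp_rot: [-0.498, -0.497, 0.503, 0.502]
wrist_force: [0.0, -0.9, 1.0]
gripper_width: -0.0004
```

Call:
send_rows(steps=[[[0,0.3,0,0,0],[0,0.2,0,0,0],[0,0.2,0,0,0],[0,0.2,0,0,0]]])

```text
clock: 18.2
ee_pos: [0.4439, 0.1212, 0.1051]
tcp_rot: [0.5, 0.501, -0.5, -0.5]
wrist_force: [-1.0, 0.9, 2.5]
gripper_width: 0.0
```

Call:
send_rows(steps=[[[0,0.2,0,0,0],[0,0.2,0,0,0],[0,0.2,0,0,0],[0,0.2,0,0,0]]])

```text
clock: 18.53
ee_pos: [0.4433, 0.121, 0.0963]
tcp_rot: [0.5, 0.5, -0.5, -0.5]
wrist_force: [-0.8, -0.3, 1.4]
gripper_width: 0.0003
```

Call:
send_rows(steps=[[[0,0.2,0,0,0],[0,0.2,0,0,0],[0,0.2,0,0,0],[0,0.1,0,0,0],[0,0.1,0,0,0]]])

```text
clock: 18.95
ee_pos: [0.4432, 0.121, 0.0881]
tcp_rot: [-0.5, -0.5, 0.5, 0.5]
wrist_force: [-1.1, -0.3, 1.3]
gripper_width: -0.0001
```

Call:
send_rows(steps=[[[0,0.1,0,0,0],[0,0.1,0,0,0],[0,0.1,0,0,0]]])

```text
clock: 19.2
ee_pos: [0.4433, 0.121, 0.0852]
tcp_rot: [0.5, 0.5, -0.5, -0.5]
wrist_force: [-1.6, -0.5, 1.4]
gripper_width: 0.0002
```

Call:
send_rows(steps=[[[0,0.1,0,0,0],[0,0.1,0,0,0],[0,0.1,0,0,0]]])

```text
clock: 19.45
ee_pos: [0.4434, 0.121, 0.0834]
tcp_rot: [0.5, 0.5, -0.5, -0.5]
wrist_force: [-5.7, -1.8, 20.0]
gripper_width: -0.0002
```

Force jumped to 20 N at reading 0.083, so the lid is on its stop. I back off and head for the yellow button, checking the lid on the way.

Call:
send_rows(steps=[[[0,-0.3,0,0,0],[0,-1.5,0,0,0],[0,-4,0,0,0],[0,-3,-0.5,0,0],[-3.6,-1,-0.6,0,0]]])

```text
clock: 19.87
ee_pos: [0.4579, 0.089, 0.1849]
tcp_rot: [0.5, 0.505, -0.498, -0.497]
wrist_force: [1.1, 0.0, 0.2]
gripper_width: -0.0003
```

Call:
send_rows(steps=[[[-3.8,0,-0.6,0,0],[-3.8,0,-0.6,0,0],[-3.8,0,-0.6,0,0],[-3.8,0,-0.6,0,0],[-3.8,0,-0.6,0,0]]])

```text
clock: 20.28
ee_pos: [0.4848, -0.1069, 0.1804]
tcp_rot: [0.5, 0.5, -0.5, -0.499]
wrist_force: [1.2, -0.2, -0.7]
gripper_width: 0.0003
```

Call:
send_rows(steps=[[[0,0,0,0,0],[0,0,0,0,0]]])

```text
clock: 20.45
ee_pos: [0.4847, -0.1067, 0.18]
tcp_rot: [-0.501, -0.499, 0.499, 0.501]
wrist_force: [0.1, 0.2, 0.1]
gripper_width: -0.0003
```

Run:
```python
from station import *
from h import *
c=capture("scene");s=read_state();e=s["ee_pos"];print(e,s["wrist_force"])
W=world(c);z=W[...,2]
for x in(.445,.455,.5,.6,.65):
    mm=(abs(W[...,0]-x)<.006)&(abs(W[...,1]-.15)<.1)&(z<.2);print(x,np.median(z[mm]).round(4))
m=(abs(W[...,0]-e[0])<.03)&(abs(W[...,1]-e[1])<.03)
for zz in np.arange(.145,.24,.01):
    q=W[m&(abs(z-zz)<.005)]
    if len(q):print(round(zz,3),len(q),q.min(0).round(3),q.max(0).round(3))
im=c["image"][90:250,220:420];cv2.imwrite("pics/s9.png",cv2.resize(im,None,fx=3.6,fy=3.6,interpolation=cv2.INTER_CUBIC))
```

```text
[ 0.48440804 -0.10537447  0.17997408] [ 0.25742024  0.90537094 -0.11511013]
0.445 0.1113
0.455 0.1112
0.5 0.109
0.6 0.1091
0.65 0.1116
0.215 15 [ 0.481 -0.119  0.21 ] [ 0.496 -0.093  0.219]
0.225 21 [ 0.487 -0.121  0.22 ] [ 0.497 -0.094  0.229]
0.235 15 [ 0.488 -0.119  0.23 ] [ 0.497 -0.094  0.24 ]
```

View pics/s9.png

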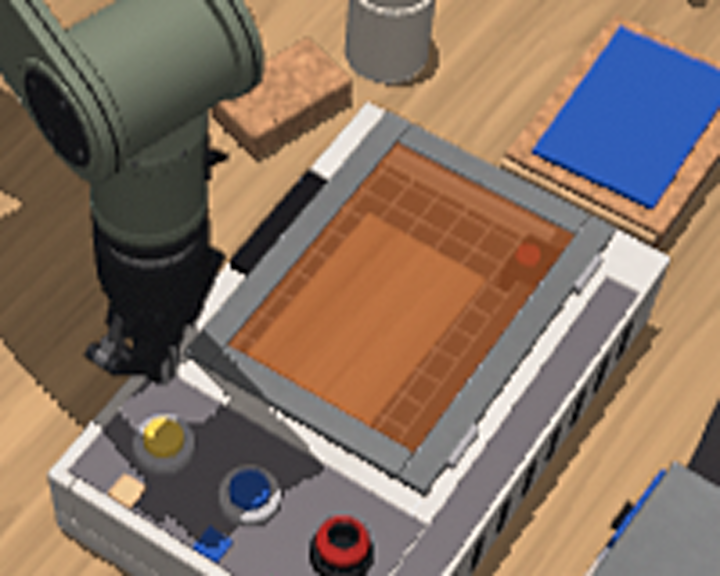

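The lid is flat at 0.111 across its whole depth, so it is shut. The fingertip sits above the yellow button, which is at (165,437) in the crop. I press it, reading the force.

Call:
send_rows(steps=[[[0,2,0,0,0],[0,2,0,0,0],[0,2,0,0,0],[0,1.2,0,0,0],[0,0.5,0,0,0]]])

```text
clock: 20.92
ee_pos: [0.483, -0.103, 0.1015]
tcp_rot: [-0.498, -0.5, 0.501, 0.5]
wrist_force: [-0.1, 0.2, -0.4]
gripper_width: 0.0003
```

Call:
send_rows(steps=[[[0,0.2,0,0,0],[0,0.2,0,0,0],[0,0.2,0,0,0],[0,0,0,0,0]]])

```text
clock: 21.25
ee_pos: [0.4848, -0.1047, 0.0977]
tcp_rot: [0.5, 0.501, -0.5, -0.499]
wrist_force: [-0.3, -0.6, 0.3]
gripper_width: 0.0001
```

Call:
send_rows(steps=[[[0,0.2,0,0,0],[0,0.1,0,0,0],[0,0,0,0,0]]])

```text
clock: 21.5
ee_pos: [0.4848, -0.105, 0.0946]
tcp_rot: [0.5, 0.5, -0.5, -0.5]
wrist_force: [-0.2, 0.6, 1.1]
gripper_width: 0.0002
```

Call:
send_rows(steps=[[[0,0.1,0,0,0],[0,0.1,0,0,0],[0,0.1,0,0,0],[0,0,0,0,0]]])

```text
clock: 21.83
ee_pos: [0.4848, -0.105, 0.0915]
tcp_rot: [0.5, 0.5, -0.5, -0.5]
wrist_force: [0.4, 0.4, 3.8]
gripper_width: 0.0003
```

Call:
send_rows(steps=[[[0,0.1,0,0,0],[0,0.1,0,0,0],[0,0,0,0,0]]])

```text
clock: 22.08
ee_pos: [0.4849, -0.105, 0.0894]
tcp_rot: [0.5, 0.5, -0.5, -0.5]
wrist_force: [0.5, 0.7, 4.3]
gripper_width: -0.0004
```

Call:
send_rows(steps=[[[0,0.1,0,0,0],[0,0,0,0,0],[0,0,0,0,0]]])

```text
clock: 22.33
ee_pos: [0.4849, -0.105, 0.089]
tcp_rot: [0.5, 0.5, -0.5, -0.5]
wrist_force: [0.2, 0.8, 8.1]
gripper_width: 0.0003
```

Call:
send_rows(steps=[[[0,0.1,0,0,0],[0,0,0,0,0],[0,0,0,0,0]]])

```text
clock: 22.58
ee_pos: [0.4849, -0.1051, 0.0889]
tcp_rot: [0.5, 0.5, -0.5, -0.499]
wrist_force: [-1.6, 1.0, 13.8]
gripper_width: -0.0001
```

Call:
send_rows(steps=[[[0,-0.5,0,0,0],[0,-1,0,0,0],[0,-3,0,0,0],[0,-4,0,0,0],[0,-4,0,0,0]]])

```text
clock: 23.0
ee_pos: [0.4827, -0.1048, 0.2126]
tcp_rot: [-0.498, -0.499, 0.501, 0.501]
wrist_force: [1.5, -0.4, 0.7]
gripper_width: 0.0
```

Call:
send_rows(steps=[[[0,-2,3,0,0],[0,0,4,0,0],[0,0,4,0,0],[0,0,0,0,0],[0,0,0,0,0]]])

```text
clock: 23.42
ee_pos: [0.3722, -0.1049, 0.2324]
tcp_rot: [-0.5, -0.5, 0.5, 0.5]
wrist_force: [0.8, 0.2, 0.6]
gripper_width: -0.0001
```

Run:
```python
from station import *
from h import *
c=capture("scene");t=capture("top");s=read_state();print(s["ee_pos"],s["wrist_force"],s["clock"])
W=world(c);z=W[...,2];H,S,V=cv2.split(cv2.cvtColor(c["image"],cv2.COLOR_BGR2HSV))
m=(abs(H.astype(int)-28)<8)&(S>130)&(V>60)
cen,a,l=blob(m,(245,195,285,225));print("yellow",cen,a,np.median(W[l],0))
for x in(.445,.5,.6,.65):
    mm=(abs(W[...,0]-x)<.006)&(abs(W[...,1]-.15)<.1)&(z<.2);print(x,np.median(z[mm]).round(4))
m=(z>.06)&(z<.09)&(abs(W[...,0]-.51)<.06)&(abs(W[...,1]+.4)<.05);print("gauge",np.median(W[m],0))
im=c["image"].copy();cv2.imwrite("pics/s10.png",im)
```

```text
[ 0.37476091 -0.10518997  0.23239265] [ 0.07100403 -0.73495074 -0.08119082] 23.5167
yellow [264.94791667 210.97916667] 96 [ 0.4853038  -0.10956358  0.12268677]
0.445 0.1112
0.5 0.1089
0.6 0.1088
0.65 0.1114
gauge [ 0.51151997 -0.39956479  0.07948669]
```

View pics/s10.png

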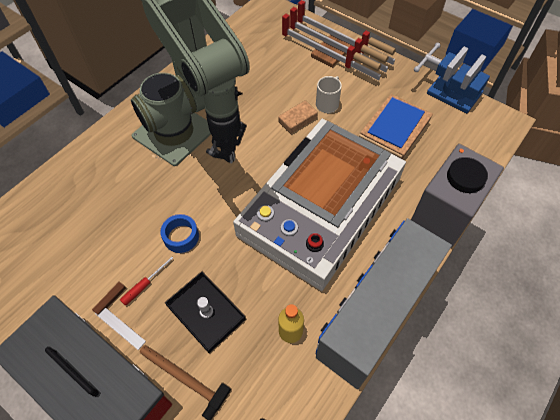

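The final view shows the lid shut at (335,170), the gauge upright in the tray at (204,305), and the yellow button up at (265,211) with its top at 0.1227 m. The bystanders are unmoved and the arm is clear, so I hand in.

```bash
python3 -c "
from station import *
print(finish_job())"
```

```text
the job is handed in; nothing more can be done
None
```

The engraver job is done and handed in at about 23.5 s. The plywood sheet was the loaded one, so I pressed the yellow button. No verdict came back.

**What I did**
1. I gripped the gauge, lifted it straight up off the plywood and stood it in the tray. It touched down slowly, at about 8 N, before I released it.
2. I lowered the lid from behind with shut fingers. The last step pressed it onto its stop at 20 N.
3. I pressed yellow past its end stop (13.8 N, against the 5 N spring) and let it come up.

**Last checks**
- **Gauge:** it stands upright near the middle of the tray, with its top at 0.0795 m (0.079 m expected).
- **Lid:** it lies flat at about 0.11 m from front to back, so it is shut.
- **Yellow button:** its top is back at 0.1227 m.
- **Everything else:** in the last picture the plywood on the bed and the other things on the bench look unmoved, and the arm was clear. I judged this by eye and did not measure it.

**What disagreed:** the real fingertips sit about 27 mm higher than the TCP reading says. On the first try the lid stopped about 0.12 rad open because of this. I first took that for the finger slipping into the window, then found the offset from camera depth and finished closing the lid by force. The lid was shut before I pressed the button.

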